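# Lay a handpiece body in the clamping nest and push it home against fence and stop

### The arm

A 6-joint arm with a two-finger parallel gripper is mounted at the origin on the work surface. World frame = base frame: x ahead of the robot, y to its left, z up, the work surface at z = 0. Lengths are in m, angles in rad, forces in N, time in s.
With the tool pointing down it reaches from about 0.225 to 0.875 m from the base axis. Payload 3.4 kg.
Tool frame: the origin (TCP) lies midway between the tips of the shut fingers; the grasp point (between the pads) lies 19 mm behind it (manip.grip_point_offset is the distance from the TCP to the grasp point, in m); x points along the fingers, y is the direction in which the jaws open and shut, and the axes are right-handed (so a half turn about x gives the same grasp; the last joint's range is limited). The gripper opens to 85 mm and grips with 20 to 120 N. Pads are 22 mm wide; open, the fingers measure 114 mm over their backs; the gripper's body (76 mm by 85 mm) begins 54 mm behind the grasp point. The pads swing forward as they close: fully open they stand 13 mm farther back than shut.
Start: joints at [-1.298, 0.276, 1.505, -0, 1.361, -0.121], TCP at [0.221, -0.531, 0.211] pointing down, gripper open.
Joint ranges: [-2.89, 2.89], [-0.75, 2.08], [0.22, 2.7], [-1.18, 4.32], [0.11, 2.71], [-2.7, 2.7]. Speed limits (rad/s): [2.57, 2.57, 3.14, 3.14, 3.14, 3.14].

### API

Orientations are given as a unit quaternion [w, x, y, z].
In Python, from rig import manip gives the robot as it stands.
- The arm moves only by the shell command python3 -m crank 'ROWS' [FORCE]. ROWS is a JSON object of lists of equal length, an entry for each row: "grip": the opening, from 0 (shut) to 1 (fully open); "slide": the shift along the world's x, y, z in cm, a list of three; "roll": the turn about the world's z in degrees. In form: {"grip": [grip, ...], "slide": [[dx, dy, dz], ...], "roll": [roll, ...]}. A call has 1 to 20 rows; each row is the pose to reach, as a shift and turn from the pose commanded when the call began; what a row does not reach only later rows make up. A row lasts 1/10 s, in which the tool goes at most 50 mm and 8.59 degrees, less where a joint would pass 70% of its speed; a pose out of reach is approached as far as the arm can. A call with a gripper value outside its range is refused whole. The fingers move at their own pace and stop on an object; FORCE is the grip in N (left out, the last holds). Time passes only in rows, so rows that repeat a pose let the fingers close. It gives the time, the measured TCP pose, the force and the opening at its end, in the units of the state.
- manip.get_state(): the state, without advancing time (a new reading comes with each control period).
- manip.get_image(name): name is "scene" or "top" or "wrist"; returns a dict with "frame" (384x512x3 uint8, red, green, blue), "K" (3x3 intrinsics, pixels), "distortion" ([k1, k2, p1, p2, k3] as OpenCV has them; the pictures are not rectified), "R" (3x3) and "t" (3): a world point X has camera coordinates R X + t. Camera axes: x right, y down, z forward; pixel columns grow to the right and rows downward; lengths in m; the calibration is good to about 2 mm. A picture is of the moment at which its call begins. There is no depth.
- manip.sign_off(): hands the job in, once; it reports no verdict.
The state is a dict: "clock": time; "qpos": joint angles; "qd": joint speeds; "effort": joint torques, N m; "position": TCP position; "ee_rot": TCP orientation; "contact_force": force on the tool from outside, world axes, zero at the start; "moment": the same for the moment, N m; "width": finger opening in m.
Only numpy, scipy, OpenCV 4.12 (cv2) and the standard library are available. Lean on these libraries where they do the work, as an engineer would, in place of code of your own. Each camera call takes 0.05 s, during which the arm holds its last target. There are 200 camera calls.

### The job

Take the square aluminium handpiece body out of the parts rack and lay it on its side on the white bed of the clamping nest, its square foot end towards the end stop. Push it fully home, with its side flush along the fence and its foot flush against the end stop, so that it is ready to be clamped. Do not drop it or let it topple over, and leave everything else on the bench where it is.

Things in the scene. Friction and masses are not known exactly. Their poses are not given: they have to be found in the camera images.
- housing: Handpiece body, a square aluminium tube 36 x 36 x 140 mm, about 0.35 kg, balanced at mid-length, flat square foot, black band 118 mm from the foot, round black nose (28 mm diameter, 12 mm long) at the other end. Starts upright, nose up, square with the rack, in any pocket. Origin: centre of the foot face; z axis: along the tube to the nose; x, y: square to its sides. Any side may lie down.
- housing_nose (a point): Point on the tube's axis at its nose end: centre of the 36 mm square end face, 140 mm from the foot (the black nose sticks out 12 mm farther).
- rack: Grey parts rack, fixed: block 210 x 85 mm, 40 mm high, long side along its x axis, with three square pockets in a row at x = -62, 0 and +62 mm, each 39 mm wide and 28 mm deep, floor 12 mm above the table. Origin: centre of its underside. Handpiece body, ferrule and eyepiece stand in the pockets, one each, in any order.
- nest: Clamping nest, fixed: white base plate 180 (x) x 240 mm (y), 12 mm thick; its top is the bed. Aluminium fence along y on the +x side, aluminium end stop at the -y end, each 20 mm high above the bed; bed open at -x and at +y. Behind the fence, at y = -20 mm and nowhere in front of x = +44 mm, stands a fixed open toggle clamp with red grip, up to 91 mm above the table. Origin: centre of underside.
- nest_corner (a point): Corner where the planes of fence face, stop face and bed meet: 12 mm above the table, at x = +30, y = -95 mm of the nest; axes as the nest's: +x into the fence, -y into the stop, z up. From this corner the fence face runs from y = +8 to +193 mm, the stop face from x = -8 to -65 mm; the bed reaches 120 mm to -x and 215 mm to +y. Sliding the handpiece body on the bed takes 2 to 6 N.
- ferrule: Bystander: stepped brass ferrule, 32 mm diameter, 66 mm long, upright in a pocket of the rack. Origin: centre of its foot.
- eyepiece: Bystander: black eyepiece with a blue ring, 35 mm diameter, 64 mm long, upright in a pocket of the rack. Origin: centre of its foot.
- torch: Bystander: black torch standing on its 48 mm head, 162 mm high, red button on top. Origin: centre of its foot.
- dispenser: Bystander: white square solvent dispenser with a steel cap, 66 x 66 mm, 124 mm high. Origin: centre of its foot.
- tape: Bystander: white reel, 72 mm outer diameter, 24 mm high, lying flat. Origin: centre of its underside.
- driver: Bystander: screwdriver with an orange handle, 150 mm long, lying on the mat in front of the nest; its x axis runs along it.
- tub: Bystander: clear plastic tub, 90 mm diameter, 45 mm high. Origin: centre of its foot.
- vblock: Bystander: dark steel grooved block, 50 x 70 mm, 44 mm high. Origin: centre of its underside.

How it is judged:
At the end, for the whole second after the job is handed in: The handpiece body lies flat on the bed of the nest, at rest and released, foot end at the stop: gap between foot and stop under 2 mm, gap between its side and the fence under 2 mm at both ends of the tube, axis within 3 mm of 18 mm above the bed at both ends (y of housing in the frame of nest_corner between -0.002 and 0.002 m and x of housing in the frame of nest_corner between -0.02 and -0.0165 m and x of housing_nose in the frame of nest_corner between -0.02 and -0.0165 m and z of housing in the frame of nest_corner between 0.015 and 0.021 m and z of housing_nose in the frame of nest_corner between 0.015 and 0.021 m and linear speed of housing below 0.02 m/s and angular speed of housing below 0.1 rad/s); the robot touches nothing.
It fails at once if the handpiece body is dropped, thrown or left to topple: it moves faster than 0.7 m/s while the fingers are not touching it (linear speed of housing above 0.7 m/s and contact force between the fingers and housing below 0.2 N).
It fails at once if a bystander is moved by more than 15 mm (distance of any of ferrule, eyepiece, torch, dispenser, tape, driver, tub, vblock from where it was at the start of the episode above 0.015 m).
It also fails if it takes over 56 s, if anything falls off the work surface, if the arm or the gripper's body presses on something with over 40 N, if the wrist force passes 120 N, or if a joint passes its speed limit or range.

## Working session

There is one attempt and no reset: what is moved stays moved. The work goes in short steps, Python scripts to look and compute and a shell command to move; the robot and the scene stay as the last step left them, time stands still between calls to the robot, and variables do not carry over. Pictures are saved under pics/ and viewed, on a budget of 10 in all, crops included, one or two more only if the job needs it, and the job is handed in when it is done.

```bash
ls; mkdir -p pics
cat > h.py <<'E'
import numpy as np,cv2
from rig import manip
def shot(n,f):
    im=manip.get_image(n); cv2.imwrite('pics/'+f+'.png',im['frame'][:,:,::-1]); np.savez('pics/'+f+'.npz',**{k:np.array(im[k]) for k in('frame','K','distortion','R','t')}); return im
def load(f): return np.load('pics/'+f+'.npz')
def ray(im,px):
    p=cv2.undistortPoints(np.array(px,float).reshape(-1,1,2),im['K'],im['distortion']).reshape(-1,2)
    d=np.c_[p,np.ones(len(p))]@im['R']; c=-im['R'].T@im['t']; return c,d
def onz(im,px,z):
    c,d=ray(im,px); return c+d*((z-c[2])/d[:,2])[:,None]
def proj(im,X):
    return cv2.projectPoints(np.array(X,float).reshape(-1,1,3),cv2.Rodrigues(im['R'])[0],im['t'],im['K'],im['distortion'])[0].reshape(-1,2)
E
python3 - <<'E'
from h import *
a=shot('top','top0');b=shot('scene','scene0')
for i in(a,b): print(-i['R'].T@i['t'])
s=manip.get_state();print(s)
E
```

```text
pics
[0.39108218 0.00743551 1.44668678]
[1.12888995 0.59302892 0.93323001]
{'clock': 0.1, 'qpos': array([-1.29799298e+00,  2.76538950e-01,  1.50603613e+00,  2.91231884e-05,
        1.36072434e+00, -1.21027803e-01]), 'qd': array([ 0.00137326, -0.00182266, -0.00434235,  0.00024307, -0.00172099,
        0.00082068]), 'effort': array([ 9.53088420e-04, -4.17701375e+01, -2.46404761e+01, -3.54746344e-04,
        5.82605877e-03,  1.56969247e-05]), 'position': array([ 0.22049178, -0.5304745 ,  0.21021036]), 'ee_rot': array([-0.1377376 , -0.69340619, -0.13894252,  0.69347761]), 'contact_force': array([-0.3609505 ,  0.66177034,  0.36255707]), 'moment': array([ 0.04849917, -0.00794626, -0.01656994]), 'width': 0.08576217610402766}
```

View pics/top0.png

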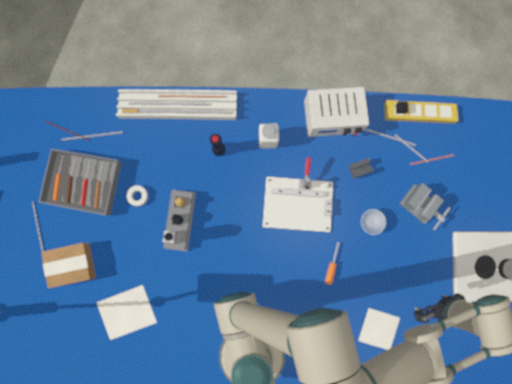

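View pics/scene0.png

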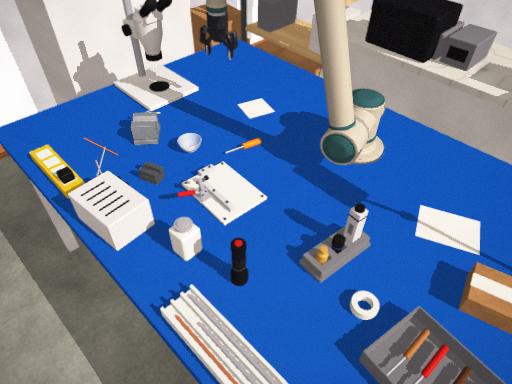

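The top view shows the rack at about (178,220), with the tall housing's black nose near (168,237). The nest is at about (298,203), with the fence and red clamp on the +x (upper) side and the stop on the right. The scene view confirms that the housing stands in the rack's end pocket nearest the robot.

Run:
```python
from h import *
from scipy.spatial.transform import Rotation as Ro
s=manip.get_state();q=s['ee_rot'];print(Ro.from_quat(np.r_[q[1:],q[0]]).as_matrix().round(3), manip.grip_point_offset)
a=load('top0');f=a['frame'].astype(int)
hsv=cv2.cvtColor(a['frame'],cv2.COLOR_RGB2HSV)
m=((hsv[:,:,1]<90)&(hsv[:,:,2]>60)).astype(np.uint8)
for nm,(x0,y0,x1,y1),z,wm in(('rack',(155,180,205,258),.03,m),('nest',(255,160,340,240),.012,m)):
    k=np.zeros_like(m);k[y0:y1,x0:x1]=wm[y0:y1,x0:x1]
    c=max(cv2.findContours(k,cv2.RETR_EXTERNAL,cv2.CHAIN_APPROX_NONE)[0],key=cv2.contourArea)
    P=onz(a,c.reshape(-1,2),z)[:,:2]
    r=cv2.minAreaRect((P*1000).astype(np.float32));print(nm,r)
v=cv2.hconcat([cv2.resize(a['frame'][175:260,150:210],None,fx=6,fy=6,interpolation=cv2.INTER_CUBIC),cv2.resize(a['frame'][155:240,255:340],None,fx=5,fy=6,interpolation=cv2.INTER_CUBIC)])
cv2.imwrite('pics/crop0.png',v[:,:,::-1])
```

```text
[[-0.     0.384 -0.923]
 [ 0.002 -0.923 -0.384]
 [-1.    -0.002 -0.   ]] 0.0187
rack ((473.07757568359375, 268.1130676269531), (93.46581268310547, 208.5210418701172), 84.00054931640625)
nest ((549.094482421875, -153.8901824951172), (247.71559143066406, 203.7144012451172), 86.80440521240234)
```

View pics/crop0.png

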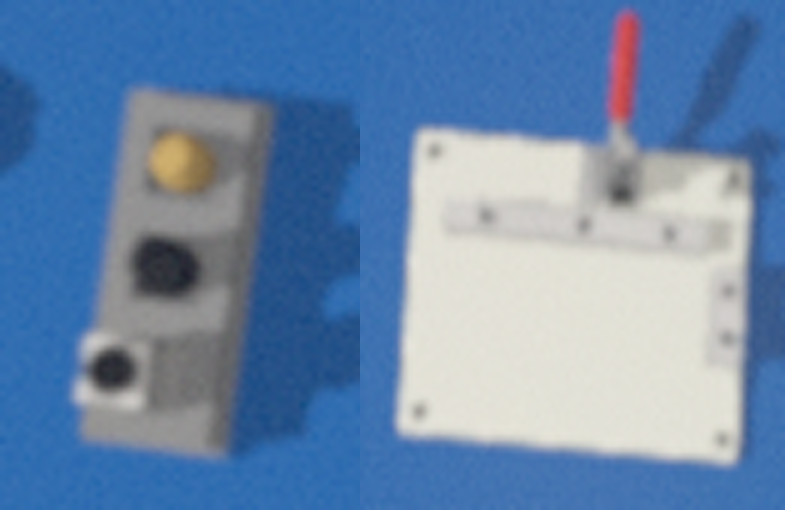

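Run:
```python
from h import *
a=load('top0')
g=lambda L,s,o:[(x/s[0]+o[0]-.5+.5/s[0],y/s[1]+o[1]-.5+.5/s[1]) for x,y in L]
R=lambda L,z:onz(a,g(L,(6,6),(150,175)),z).round(4)[:,:2].tolist()
N=lambda L,z:onz(a,g([(x-360,y) for x,y in L],(5,6),(255,155)),z).round(4)[:,:2].tolist()
print('nose',R([(111,369)],.164),'face',R([(78,405),(143,410),(86,332),(153,340)],.152))
print('racktop',R([(132,90),(270,103),(82,440),],.04))
print('plate',N([(413,128),(750,158),(738,464),(398,434)],.012))
print('fence front top',N([(447,232),(710,254)],.032),'stop face top',N([(712,268),(706,362)],.032))
```

```text
nose [[0.4124, 0.2734]] face [[0.393, 0.2928], [0.3914, 0.2578], [0.4319, 0.2902], [0.4287, 0.2539]]
racktop [[0.5776, 0.2943], [0.5717, 0.2125], [0.3731, 0.3143]]
plate [[0.6383, -0.0347], [0.6257, -0.2782], [0.4424, -0.2691], [0.4555, -0.0274]]
fence front top [[0.5735, -0.0592], [0.5646, -0.2453]] stop face top [[0.5563, -0.2468], [0.5009, -0.2425]]
```

```bash
python3 -m crank '{"grip":[1,1,1,1,1,1,1,1,1,1,1,1,1,1,1,1,1,1,1,1],"slide":[[2,5,10],[12,40,19],[19,80,19],[19,80,19],[19,80,19],[19,80,19],[19,80,19],[19,80,19],[19,80,19],[19,80,19],[19,80,19],[19,80,19],[19,80,19],[19,80,19],[19,80,19],[19,80,19],[19,80,19],[19,80,19],[19,80,19],[19,80,19]],"roll":[5,20,62,62,62,62,62,62,62,62,62,62,62,62,62,62,62,62,62,62]}' 20; python3 -m crank '{"grip":[1,1,1,1,1,1],"slide":[[0,0,0],[0,0,0],[0,0,0],[0,0,0],[0,0,0],[0,0,0]],"roll":[0,0,0,0,0,0]}' ; python3 -c "
from h import *
a=shot('wrist','w1');print(a['t'],-a['R'].T@a['t'],manip.get_state()['position'])"
```

```text
clock: 2.1
position: [0.4102, 0.2679, 0.4005]
ee_rot: [-0.476, -0.522, -0.475, 0.524]
contact_force: [0.1, 0.3, 0.6]
width: 0.0854
clock: 2.7
position: [0.4106, 0.2688, 0.4011]
ee_rot: [0.476, 0.523, 0.476, -0.523]
contact_force: [0.2, -0.2, -0.1]
width: 0.0853
[-0.38287068  0.21302191  0.64160951] [0.41636982 0.33454423 0.56422282] [0.41064275 0.26887733 0.40105652]
```

View pics/w1.png

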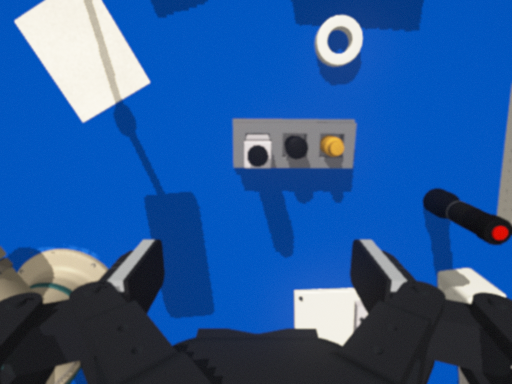

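The wrist view shows the housing in the left pocket of the rack: end face about x 243–271, y 139–167, nose at (258,156).

Run:
```python
from h import *
a=load('w1');h=cv2.cvtColor(a['frame'],cv2.COLOR_RGB2HSV);V=h[:,:,2]
k=np.zeros(V.shape,np.uint8);k[145:169,246:270]=(V[145:169,246:270]<80)
n,l,st,ce=cv2.connectedComponentsWithStats(k);i=1+st[1:,4].argmax();print(st[i],ce[i],'nose',onz(a,[ce[i]],.164))
k=np.zeros(V.shape,np.uint8);k[125:175,238:276]=((V>190)&(h[:,:,1]<60))[125:175,238:276]
c=max(cv2.findContours(k,cv2.RETR_EXTERNAL,cv2.CHAIN_APPROX_NONE)[0],key=cv2.contourArea).reshape(-1,2)
print(cv2.boundingRect(c)); print(V[155:158,236:280]); print(V[125:175,249])
print(onz(a,[(243,166),(271,166)],.152))
# rack edges (grey) line fit: bottom edge
m=((h[:,:,1]<90)&(V>60)).astype(np.uint8)
k=np.zeros(V.shape,np.uint8);k[110:172,225:362]=m[110:172,225:362]
c=max(cv2.findContours(k,cv2.RETR_EXTERNAL,cv2.CHAIN_APPROX_NONE)[0],key=cv2.contourArea).reshape(-1,2)
print(cv2.minAreaRect((onz(a,c,.04)[:,:2]*1000).astype(np.float32)))
```

```text
[249 146  19  20 301] [257.45847176 155.7076412 ] nose [[0.41162724 0.27596138 0.164     ]]
(244, 140, 27, 27)
[[140 138 140 140 139 141 139 158 194 220 212 159  84  42  41  43  48  44
   43  48  44  46  45  45  43  45  46  42  43  43  49  86 155 196 187 150
  116 116 129 136 141 140 139 138]
 [139 140 141 138 139 140 141 157 195 219 211 157  85  46  45  42  45  44
   44  45  41  47  47  43  44  44  45  44  45  42  44  78 140 187 184 145
  112 110 123 138 139 140 137 138]
 [139 139 139 140 142 140 141 157 193 217 211 157  83  46  44  44  47  47
   43  44  46  42  43  45  43  46  45  39  44  42  49  81 141 188 183 142
  109 106 123 133 140 138 139 138]]
[141 140 142 140 143 143 139 134 125 156 200 215 213 201 183 189 219 234
 232 229 229 226 214 184 146 105  73  55  49  48  42  46  46  47  54  75
 102 131 178 210 219 212 183 151 138 135 133 137 138 137]
[[0.39091143 0.26226789 0.152     ]
 [0.42823422 0.25872083 0.152     ]]
((471.9089050292969, 271.6644592285156), (81.3072280883789, 202.0977020263672), 84.58682250976562)
```

```bash
python3 -m crank '{"grip":[1,1,1,1,1,1,1,1,1,1,1,1,0,0,0,0,0,0,0,0],"slide":[[0,0.2,-5],[0,0.2,-10],[0,0.2,-15],[0,0.2,-19],[0,0.2,-22],[0,0.2,-25],[0,0.2,-27],[0,0.2,-28.5],[0,0.2,-29.6],[0,0.2,-29.6],[0,0.2,-29.6],[0,0.2,-29.6],[0,0.2,-29.6],[0,0.2,-29.6],[0,0.2,-29.6],[0,0.2,-29.6],[0,0.2,-29.6],[0,0.2,-29.6],[0,0.2,-29.6],[0,0.2,-29.6]],"roll":[0,0,0,0,0,0,0,0,0,0,0,0,0,0,0,0,0,0,0,0]}' 30; python3 -m crank '{"grip":[0,0,0,0,0,0,0,0,0,0],"slide":[[0,0,0],[0,0,1],[0,0,2],[0,0,3],[0,0,4],[0,0,5],[0,0,6],[0,0,6],[0,0,6],[0,0,6]],"roll":[0,0,0,0,0,0,0,0,0,0]}' 30; python3 -c "
from h import *
a=shot('wrist','w2')
b=shot('scene','s2')['frame'];cv2.imwrite('pics/v2.png',cv2.hconcat([cv2.resize(a['frame'],(400,300)),cv2.resize(b[150:300,270:420],(300,300))])[:,:,::-1])"
```

```text
clock: 4.75
position: [0.411, 0.2711, 0.1054]
ee_rot: [0.476, 0.523, 0.476, -0.523]
contact_force: [-0.2, 0.1, 4.0]
width: 0.036
clock: 5.75
position: [0.4102, 0.2708, 0.1646]
ee_rot: [-0.476, -0.523, -0.476, 0.524]
contact_force: [0.1, 0.3, -4.5]
width: 0.0353
```

View pics/v2.png

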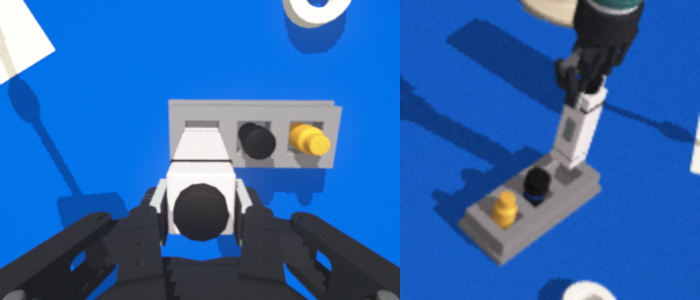

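```bash
python3 -m crank '{"grip":[0,0,0,0,0,0,0,0,0,0,0,0,0,0,0,0,0,0,0,0],"slide":[[0,0,3],[0.5,-2,6],[1.5,-6,6],[2.5,-10,6],[3.5,-14,6],[4.4,-18,6],[5.3,-22,6],[6.2,-26,6],[7.1,-30,6],[8,-34,6],[8.9,-38,6],[9.8,-42,6],[10.5,-45,6],[11,-47.5,6],[11.4,-49.1,6],[11.4,-49.1,6],[11.4,-49.1,6],[11.4,-49.1,6],[11.4,-49.1,6],[11.4,-49.1,6]],"roll":[0,0,0,0,0,1,1,2,2.4,2.4,2.4,2.4,2.4,2.4,2.4,2.4,2.4,2.4,2.4,2.4]}' 30; python3 -c "
from h import *
a=shot('wrist','w3')
b=shot('scene','s3')['frame'];cv2.imwrite('pics/v3.png',cv2.hconcat([cv2.resize(a['frame'],(400,300)),cv2.resize(b[110:260,160:310],(300,300))])[:,:,::-1])"
```

```text
clock: 7.85
position: [0.5246, -0.2191, 0.2253]
ee_rot: [0.487, 0.513, 0.487, -0.513]
contact_force: [-0.3, 0.2, -4.2]
width: 0.0356
```

View pics/v3.png

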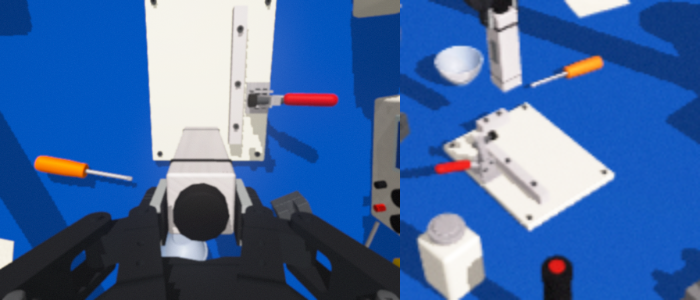

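The tube is held upright above the nest's stop end. In the wrist view the fence is a vertical strip at x≈232–243 and parallel to the tube; the clamp is to its right. I'll check the fence line numerically, then lower.

Run:
```python
from h import *
a=load('w3');g=cv2.GaussianBlur(cv2.cvtColor(a['frame'],cv2.COLOR_RGB2GRAY),(3,3),0).astype(float)
pts=[]
for r in range(20,180,8):
    d=np.diff(g[r,285:312]); i=d.argmin(); pts.append((285+i+.5,r))
P=onz(a,pts,.032)[:,:2]
C=np.array([.5655,-.2488]);t=np.radians(-3);A=np.array([[np.cos(t),np.sin(t)],[-np.sin(t),np.cos(t)]])
print(((P-C)@A.T*1000).round(1).tolist())
```

```text
[[-2.3, 180.9], [-2.1, 173.6], [5.5, 166.1], [-2.6, 158.5], [-2.3, 150.8], [-2.0, 143.0], [-2.8, 135.1], [-2.6, 127.1], [-2.3, 119.0], [-3.1, 110.8], [-2.8, 102.5], [5.2, 94.1], [-2.3, 85.5], [-3.1, 76.8], [-2.8, 68.0], [-2.5, 59.1], [-3.4, 50.1], [-3.1, 41.0], [5.2, 31.7], [-2.6, 22.3]]
```

```bash
python3 -m crank '{"grip":[0,0,0,0,0,0,0,0,0,0],"slide":[[0,0,-3],[0,0,-6],[0,0,-9],[0,0,-10.5],[0,0,-11],[0,0,-11.4],[0,0,-11.7],[0,0,-11.9],[0,0,-12.0],[0,0,-12.0]],"roll":[0,0,0,0,0,0,0,0,0,0]}' 25
```

```text
clock: 8.95
position: [0.525, -0.2202, 0.1056]
ee_rot: [0.487, 0.513, 0.486, -0.513]
contact_force: [0.8, 0.3, -3.9]
width: 0.0353
```

```bash
python3 -m crank '{"grip":[0,0,0,0,0,0,0,0,0],"slide":[[0,0,-0.2],[0.05,1,0],[0.1,2,0.1],[0.15,3,0.1],[0.2,4,0.0],[0.25,5,-0.2],[0.3,5.9,-0.45],[0.3,5.9,-0.45],[0.3,5.9,-0.45]],"roll":[0,0,0,0,0,0,0,0,0]}' 20; python3 -c "
from h import *
print(manip.get_state()['moment'])
a=shot('wrist','w4')
b=shot('scene','s4')['frame'];cv2.imwrite('pics/v4.png',cv2.hconcat([cv2.resize(a['frame'],(400,300)),cv2.resize(b[110:260,160:310],(300,300))])[:,:,::-1])"
```

```text
clock: 9.85
position: [0.529, -0.162, 0.1052]
ee_rot: [0.489, 0.513, 0.485, -0.513]
contact_force: [-4.8, -0.9, 20.7]
width: 0.0352
[-0.31256308  1.25981064  0.06069701]
```

View pics/v4.png

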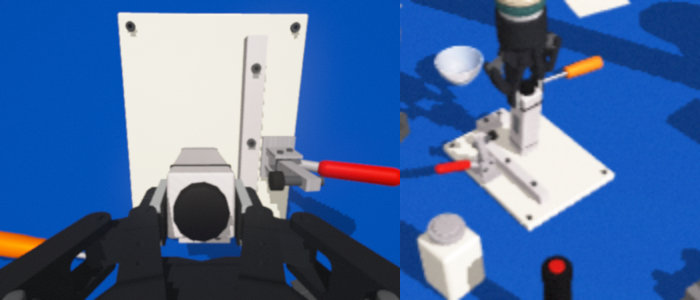

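The foot slid on the bed without tipping, so grip friction beats foot friction. I'll brace the lower tube against the outer face of the end stop and swing it over that edge instead.

```bash
python3 -c "
from h import *
a=load('top0');print(onz(a,[(372,222),(360,222)],.045))"
python3 -m crank '{"grip":[0,0,0,0,0,0,0,0,0,0,0,0,0,0,0,0],"slide":[[0,0,2],[0,0,5],[-0.2,-4,5.5],[-0.4,-8,5.5],[-0.7,-12,5.5],[-0.8,-14.1,5.5],[-0.8,-14.1,5.5],[-0.8,-14.1,5.5],[-0.8,-14.1,4],[-0.8,-14.1,3],[-0.8,-14.1,2],[-0.8,-14.1,1.2],[-0.8,-14.1,0.5],[-0.8,-14.1,0],[-0.8,-14.1,-0.2],[-0.8,-14.1,-0.2]],"roll":[0,0,0,0,0,0,0,0,0,0,0,0,0,0,0,0]}' 20
```

```text
[[ 0.47802032 -0.41119567  0.045     ]
 [ 0.47735917 -0.36819702  0.045     ]]
clock: 11.55
position: [0.5196, -0.302, 0.0983]
ee_rot: [0.486, 0.513, 0.487, -0.513]
contact_force: [-0.4, 0.1, -3.5]
width: 0.0353
```

```bash
python3 -m crank '{"grip":[0,0,0,0,0,0,0,0,0,0,0,0],"slide":[[0,0.5,0],[0.05,1.2,0.1],[0.1,2,0.2],[0.15,3,0.35],[0.2,3.8,0.3],[0.2,4.6,0.2],[0.25,5.3,0.1],[0.3,6,-0.2],[0.35,6.7,-0.45],[0.4,7.4,-0.75],[0.4,7.4,-0.75],[0.4,7.4,-0.75]],"roll":[0,0,0,0,0,0,0,0,0,0,0,0]}' 20; python3 -c "
from h import *
print(manip.get_state()['moment'])
a=shot('wrist','w5')
b=shot('scene','s5')['frame'];cv2.imwrite('pics/v5.png',cv2.hconcat([cv2.resize(a['frame'],(400,300)),cv2.resize(b[90:240,140:290],(400,400))[50:350]])[:,:,::-1])"
```

```text
clock: 12.75
position: [0.5237, -0.2271, 0.0906]
ee_rot: [0.486, 0.513, 0.487, -0.513]
contact_force: [0.2, -1.5, -2.9]
width: 0.0355
[-0.28648743 -0.24089134  0.03136954]
```

View pics/v5.png

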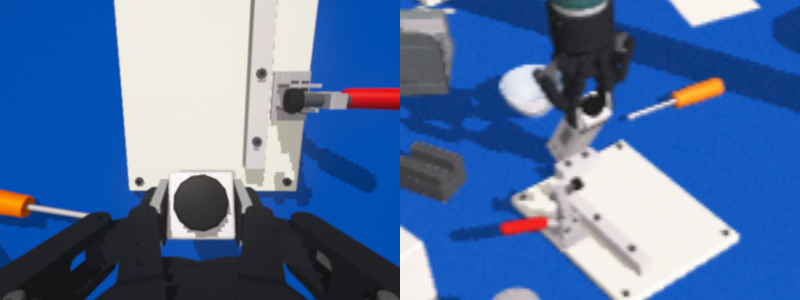

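The tube is tilting about the stop edge at roughly 40–45°, and I'll continue the arc.

```bash
python3 -m crank '{"grip":[0,0,0,0,0,0,0,0,0,0],"slide":[[0.05,0.7,-0.4],[0.05,1.3,-0.9],[0.1,1.85,-1.4],[0.1,2.35,-2],[0.15,2.8,-2.6],[0.15,3.27,-3.2],[0.2,3.55,-3.7],[0.2,3.75,-4.15],[0.2,3.94,-4.6],[0.2,3.94,-4.6]],"roll":[0,0,0,0,0,0,0,0,0,0]}' 20; python3 -c "
from h import *
print(manip.get_state()['moment'])
a=shot('wrist','w6')
b=shot('scene','s6')['frame'];cv2.imwrite('pics/v6.png',cv2.hconcat([cv2.resize(a['frame'],(400,300)),cv2.resize(b[90:240,140:290],(400,400))[50:350]])[:,:,::-1])"
```

```text
clock: 13.85
position: [0.5255, -0.1879, 0.0443]
ee_rot: [0.486, 0.513, 0.487, -0.513]
contact_force: [0.9, 0.4, 0.2]
width: 0.0356
[-0.09678668 -0.19615999  0.08139535]
```

View pics/v6.png

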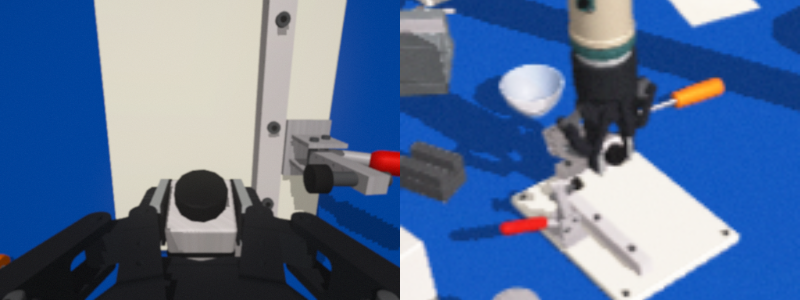

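```bash
python3 -m crank '{"grip":[0,0,0,0,0,0,0,0,0,0,0,0,0,0,0,0],"slide":[[0,0,0],[0,0,1],[0,0,2.2],[0,0.5,2.5],[0.1,2,2.5],[0.2,3.5,2.5],[0.25,5,2.5],[0.35,6.5,2.5],[0.35,7,2.5],[0.35,7,2],[0.35,7,1],[0.35,7,0],[0.35,7,-0.6],[0.35,7,-1.2],[0.35,7,-1.6],[0.35,7,-1.6]],"roll":[0,0,0,0,0,0,0,0,0,0,0,0,0,0,0,0]}' 40; python3 -c "
from h import *
print(manip.get_state()['moment'])
a=shot('wrist','w7')
b=shot('scene','s7')['frame'];cv2.imwrite('pics/v7.png',cv2.hconcat([cv2.resize(a['frame'],(400,300)),cv2.resize(b[110:260,150:300],(400,400))[50:350]])[:,:,::-1])"
```

```text
clock: 15.55
position: [0.5295, -0.1177, 0.029]
ee_rot: [0.486, 0.514, 0.487, -0.513]
contact_force: [0.1, 5.4, 2.6]
width: 0.0351
[ 0.64499009  0.00125991 -0.01711527]
```

View pics/v7.png

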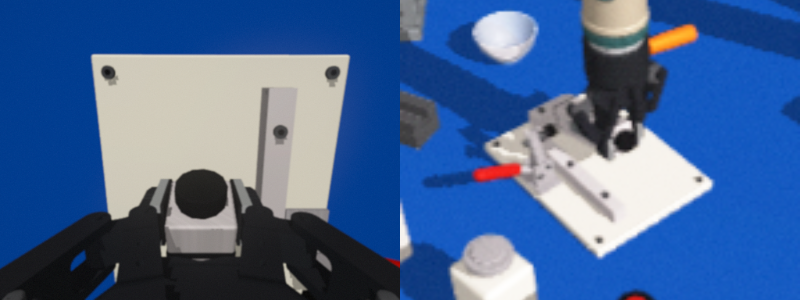

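```bash
python3 -m crank '{"grip":[0,0,0,0,0,0,0],"slide":[[0,0.1,0],[0,0.1,-0.3],[0,0.2,-0.6],[0,0.2,-0.8],[0,0.3,-1.0],[0,0.3,-1.1],[0,0.3,-1.1]],"roll":[0,0,0,0,0,0,0]}' 20
python3 - <<'E'
from h import *
print(manip.get_state()['moment'])
a=shot('wrist','w8');b=shot('scene','s8')['frame'];cv2.imwrite('pics/v8.png',cv2.hconcat([a['frame'][150:384,180:330],cv2.resize(b[110:260,150:300],(468,468))[:234]]) [:,:,::-1])
cv2.imwrite('pics/v8.png',cv2.hconcat([cv2.resize(a['frame'],(400,300)),cv2.resize(b[130:230,180:280],(400,400))[50:350]])[:,:,::-1])
E
```

```text
clock: 16.35
position: [0.5296, -0.1153, 0.0183]
ee_rot: [0.487, 0.513, 0.486, -0.513]
contact_force: [0.5, 5.3, 2.8]
width: 0.0355
[ 0.40716035  0.04473832 -0.0190028 ]
```

View pics/v8.png

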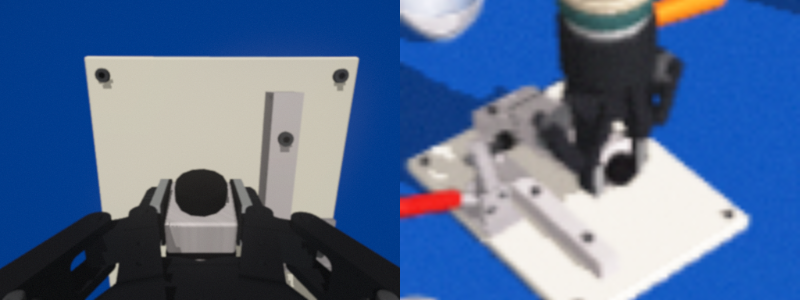

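```bash
python3 -m crank '{"grip":[0,0,0,0],"slide":[[0,0,-0.2],[0,0,-0.35],[0,0,-0.35],[0,0,-0.35]],"roll":[0,0,0,0]}' 20
python3 - <<'E'
from h import *
print(manip.get_state()['moment'])
a=shot('wrist','w9');V=cv2.cvtColor(a['frame'],cv2.COLOR_RGB2GRAY)
print(-a['R'].T@a['t'])
# tube top-face lines: rows profile through x=256
print([int(v) for v in V[205:345,256]][::2])
print([int(v) for v in V[300,195:320]][::2])
E
```

```text
clock: 16.85
position: [0.5296, -0.1147, 0.0147]
ee_rot: [0.486, 0.514, 0.487, -0.513]
contact_force: [1.2, 7.0, 2.9]
width: 0.0352
[ 0.69188894 -0.11122112  0.02437356]
[ 0.53246762 -0.04902709  0.17793902]
[196, 199, 195, 196, 195, 174, 64, 38, 40, 35, 38, 37, 36, 32, 34, 35, 34, 34, 31, 32, 32, 31, 32, 32, 29, 28, 28, 27, 27, 26, 27, 27, 29, 28, 28, 92, 167, 168, 169, 185, 203, 190, 156, 147, 149, 150, 148, 146, 146, 147, 146, 145, 147, 147, 146, 148, 147, 148, 147, 87, 23, 25, 23, 47, 73, 33, 30, 30, 28, 31]
[32, 31, 30, 27, 32, 22, 25, 27, 60, 100, 108, 107, 110, 131, 142, 140, 140, 139, 144, 149, 149, 149, 147, 148, 147, 151, 152, 152, 149, 147, 146, 147, 148, 147, 148, 144, 144, 146, 146, 147, 147, 144, 150, 145, 144, 145, 149, 151, 149, 147, 148, 147, 141, 120, 61, 33, 32, 28, 31, 32, 32, 28, 28]
```

```bash
python3 -m crank '{"grip":[0,0,0,0],"slide":[[0,0,-0.15],[0,0,-0.3],[0,0,-0.3],[0,0,-0.3]],"roll":[0,0,0,0]}' 20;python3 -m crank '{"grip":[0,0,0,0],"slide":[[0,0,-0.15],[0,0,-0.25],[0,0,-0.25],[0,0,-0.25]],"roll":[0,0,0,0]}' 20
python3 - <<'E'
from h import *
print(manip.get_state()['moment'])
a=shot('wrist','w10');V=cv2.cvtColor(a['frame'],cv2.COLOR_RGB2GRAY).astype(int)
print(a['K'].round(1).tolist())
for r in range(276,332,6): print(r,V[r,200:320:3].tolist())
E
```

```text
clock: 17.3
position: [0.5296, -0.1144, 0.0118]
ee_rot: [0.486, 0.514, 0.487, -0.512]
contact_force: [0.6, 8.6, 4.1]
width: 0.035
clock: 17.7
position: [0.5296, -0.1141, 0.0093]
ee_rot: [0.486, 0.514, 0.487, -0.512]
contact_force: [0.6, 9.7, 4.7]
width: 0.0355
[ 0.93703723 -0.13084189  0.03025824]
[[311.7, 0.0, 256.8], [0.0, 311.7, 192.4], [0.0, 0.0, 1.0]]
276 [33, 27, 30, 30, 79, 155, 165, 165, 165, 166, 166, 167, 167, 166, 166, 167, 163, 162, 161, 163, 162, 164, 166, 163, 166, 167, 167, 168, 166, 164, 163, 162, 164, 159, 99, 33, 32, 32, 33, 34]
282 [36, 27, 28, 38, 159, 202, 201, 196, 196, 201, 206, 208, 205, 205, 206, 208, 204, 202, 202, 200, 198, 196, 195, 195, 194, 198, 196, 194, 196, 198, 195, 193, 191, 188, 150, 42, 34, 28, 33, 34]
288 [32, 23, 28, 34, 109, 151, 150, 145, 142, 144, 147, 150, 153, 151, 151, 151, 153, 155, 149, 152, 148, 151, 147, 148, 147, 149, 149, 150, 148, 151, 153, 151, 151, 148, 119, 39, 30, 26, 31, 31]
294 [33, 24, 26, 27, 100, 138, 149, 145, 141, 142, 146, 150, 153, 148, 150, 154, 152, 151, 148, 150, 148, 147, 146, 145, 145, 149, 149, 148, 146, 152, 151,
[... 455 characters left out ...]
106, 107, 105, 115, 141, 142, 148, 150, 150, 149, 153, 153, 151, 149, 148, 149, 143, 145, 146, 146, 150, 150, 147, 146, 150, 150, 148, 149, 137, 83, 33, 69, 29, 33, 31]
318 [30, 28, 161, 191, 116, 104, 109, 105, 102, 133, 143, 148, 151, 150, 150, 151, 151, 152, 148, 147, 147, 147, 146, 147, 146, 147, 149, 147, 146, 150, 152, 149, 148, 133, 103, 130, 95, 27, 30, 28]
324 [28, 26, 121, 189, 58, 17, 23, 23, 24, 25, 27, 26, 30, 31, 31, 30, 30, 34, 31, 31, 32, 31, 29, 32, 31, 32, 31, 32, 33, 33, 30, 28, 29, 23, 56, 130, 72, 30, 28, 30]
330 [30, 29, 27, 26, 18, 25, 28, 30, 31, 28, 30, 29, 26, 28, 22, 25, 24, 24, 29, 30, 31, 25, 23, 25, 26, 28, 29, 31, 32, 33, 27, 31, 27, 30, 29, 30, 29, 27, 29, 28]
```

```bash
python3 - <<'E'
from h import *
a=load('w10')
for r,x0,x1 in((284,211.5,302.5),(318,212,303)):
    c,d=ray(a,[(x0,r),(x1,r)]); s=.036/np.linalg.norm(d[1]-d[0]); print(r,(c+d*s).round(4).tolist())
print('c',c, 'axis',a['R'][2])
b=load('w1')
E
python3 - <<'E'
from h import *
b=shot('scene','s10')['frame'];cv2.imwrite('pics/v10.png',cv2.resize(b[135:215,180:290],(770,560),interpolation=cv2.INTER_CUBIC)[:,:,::-1])
E
```

```text
284 [[0.5111, -0.1143, 0.0626], [0.547, -0.1162, 0.0626]]
318 [[0.5106, -0.1273, 0.0659], [0.5465, -0.1293, 0.0659]]
c [ 0.5324797  -0.04851774  0.1725969 ] axis [-0.01294101 -0.25723727 -0.96626162]
```

View pics/v10.png

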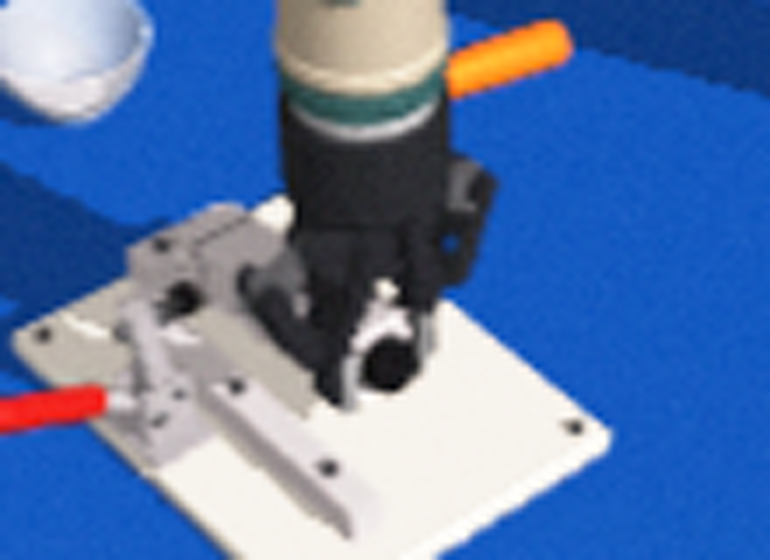

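Run:
```python
from h import *
b=load('s10')
P={'noseface':(.531,-.103,.046),'foot top edge+x':(.540,-.256,.066),'foot top edge-x':(.504,-.254,.066),'stop top corner in':(.563-.0080,-.2487+.0004,.032),'stop top far in':(.563-.065,-.2487+.0034,.032)}
for k,v in P.items(): print(k,((proj(b,v)[0]-[180,135])*7).round())
print(manip.get_state()['contact_force'])
```

```text
noseface [382. 369.]
foot top edge+x [157. 190.]
foot top edge-x [216. 159.]
stop top corner in [148. 264.]
stop top far in [241. 214.]
[ 0.78386221 10.0495811   3.84268095]
```

Run:
```python
from h import *
a=load('w10');b=load('s10')
V=cv2.cvtColor(a['frame'],cv2.COLOR_RGB2GRAY)
k=np.zeros(V.shape,np.uint8);k[200:278,215:300]=V[200:278,215:300]<75
n,l,st,ce=cv2.connectedComponentsWithStats(k);i=1+st[1:,4].argmax();print(st[i],ce[i])
print([int((l[r]==i).sum()) for r in range(212,280,4)])
for row in(235,242,250):
    c1,d1=ray(a,[(256,row)]);c2,d2=ray(b,[(180+390/7,135+360/7)]);d1,d2=d1[0],d2[0]
    s=np.linalg.lstsq(np.c_[d1,-d2],c2-c1,rcond=None)[0];p,q=c1+s[0]*d1,c2+s[1]*d2;print(row,p.round(4),q.round(4))
# foot edge in scene at several heights
for z in(.035,.048,.055,.065): print(z,onz(b,[(180+203/7,135+255/7),(180+250/7,135+224/7)],z).round(4)[:,:2].tolist())
```

```text
[ 224  217   67   56 3125] [256.87968 244.3792 ]
[0, 0, 39, 53, 60, 64, 66, 66, 67, 66, 64, 63, 59, 53, 42, 18, 0]
235 [ 0.5296 -0.0981  0.054 ] [ 0.5298 -0.0984  0.0541]
242 [ 0.5294 -0.1016  0.053 ] [ 0.5285 -0.0999  0.0523]
250 [ 0.5292 -0.1055  0.0523] [ 0.5272 -0.1014  0.0503]
0.035 [[0.5334, -0.232], [0.5017, -0.2339]]
0.048 [[0.5421, -0.22], [0.5108, -0.2219]]
0.055 [[0.5467, -0.2136], [0.5157, -0.2155]]
0.065 [[0.5533, -0.2044], [0.5226, -0.2063]]
```

Triangulating the nose gives (0.530, -0.098, 0.054). The tube is therefore nose-up by about 9.5°, with its foot on the bed and already against the stop face, which agrees with the 10 N +y force. The pads now hold only the nose end. Releasing drops the centre by about 12 mm (about 0.4 m/s), which is acceptable, so I'll lower a little more and then open slightly.

```bash
python3 -m crank '{"grip":[0,0,0.42,0.46,0.5,0.52,0.52,0.52,0.52],"slide":[[0,0,-0.15],[0,0,-0.3],[0,0,-0.3],[0,0,-0.3],[0,0,-0.3],[0,0,-0.3],[0,0,-0.3],[0,0,-0.3],[0,0,-0.3]],"roll":[0,0,0,0,0,0,0,0,0]}' 20;python3 -m crank '{"grip":[0.52,0.52,0.52,0.52,0.52,0.52,0.52],"slide":[[0,0,1],[0,0,3],[0,0,6],[0,0,10],[0,0,14],[0,0,14],[0,0,14]],"roll":[0,0,0,0,0,0,0]}'
python3 - <<'E'
from h import *
a=shot('wrist','w11');b=shot('scene','s11')['frame'];cv2.imwrite('pics/v11.png',cv2.hconcat([cv2.resize(a['frame'],(400,300)),cv2.resize(b[130:230,180:280],(400,400))[50:350]])[:,:,::-1])
E
```

```text
clock: 18.7
position: [0.5291, -0.1158, 0.006]
ee_rot: [-0.487, -0.513, -0.486, 0.513]
contact_force: [0.1, 0.1, 0.2]
width: 0.0445
clock: 19.4
position: [0.5297, -0.1158, 0.1477]
ee_rot: [0.488, 0.514, 0.486, -0.513]
contact_force: [0.7, 0.2, -0.7]
width: 0.0443
```

View pics/v11.png

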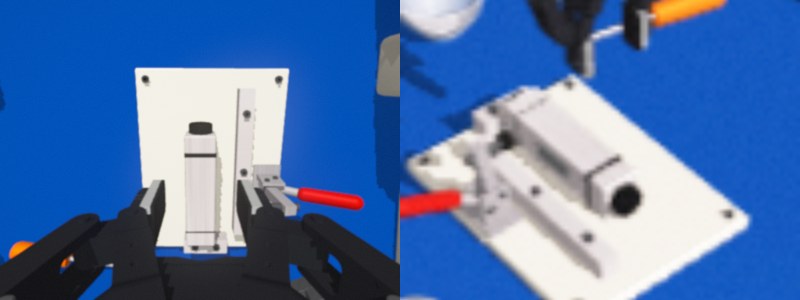

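The tube now lies flat on the bed with its foot at the stop, roughly parallel to the fence and about 20 mm from it. I'll measure the gap and then push.

```bash
cat > gap.py <<'E'
from h import *
import sys
C=np.array([.563,-.2487]);t=np.radians(-3);A=np.array([[np.cos(t),np.sin(t)],[-np.sin(t),np.cos(t)]])
def fr(P): return ((np.atleast_2d(P)[:,:2]-C)@A.T*1000).round(1)
if __name__=='__main__':
    a=load('w11');g=cv2.cvtColor(a['frame'],cv2.COLOR_RGB2GRAY).astype(int)
    for r in(185,215,240,270,300): print(r,g[r,225:325:2].tolist())
    print(g[150:200,258].tolist())
E
python3 gap.py
```

```text
185 [240, 240, 240, 240, 240, 229, 216, 217, 215, 213, 219, 222, 221, 221, 221, 220, 220, 216, 217, 217, 219, 218, 219, 222, 221, 204, 198, 237, 239, 239, 239, 240, 240, 240, 239, 239, 239, 235, 164, 173, 218, 221, 220, 217, 220, 221, 221, 221, 221, 213]
215 [239, 240, 239, 239, 239, 236, 214, 219, 215, 211, 214, 220, 221, 218, 219, 217, 218, 215, 215, 216, 220, 217, 222, 223, 220, 199, 180, 186, 185, 206, 233, 239, 239, 239, 239, 239, 239, 203, 150, 206, 220, 220, 206, 189, 187, 211, 220, 220, 216, 218]
240 [239, 238, 238, 239, 238, 236, 218, 218, 219, 214, 214, 219, 218, 219, 218, 218, 217, 216, 216, 216, 219, 220, 221, 223, 217, 187, 181, 183, 191, 228, 239, 239, 237, 238, 238, 238, 233, 155, 178, 124, 55, 52, 56, 78, 158, 181, 178, 178, 180, 170]
270 [238, 237, 237, 238, 238, 238, 221, 217, 222, 216, 217, 218, 218, 218, 218, 217, 216, 219, 216, 216, 219, 220, 223, 222, 216, 178, 180, 183, 187, 229, 238, 238, 237, 237, 237, 237, 189, 161, 202, 110, 48, 46, 44, 44, 43, 43, 49, 53, 93, 180]
300 [237, 237, 237, 237, 237, 232, 202, 212, 223, 223, 222, 222, 217, 217, 220, 219, 220, 220, 217, 214, 217, 217, 222, 220, 205, 148, 121, 138, 197, 203, 202, 201, 204, 234, 236, 236, 235, 216, 200, 200, 200, 201, 191, 101, 38, 40, 48, 47, 48, 44]
[240, 240, 241, 240, 231, 185, 108, 64, 58, 58, 61, 63, 63, 60, 62, 61, 58, 60, 60, 58, 59, 74, 124, 189, 226, 232, 228, 221, 218, 218, 220, 220, 217, 219, 219, 218, 219, 218, 217, 219, 219, 218, 217, 217, 216, 197, 145, 85, 59, 60]
```

Run:
```python
from gap import *
a=load('w11')
print('left',fr(onz(a,[(235.5,185),(236.5,215),(236.5,270),(236,300)],.048)))
print('right',fr(onz(a,[(274.7,185),(274.5,215),(274.3,270),(273.5,300)],.048)))
print('fence bottom',fr(onz(a,[(300,185),(298.5,215),(296,270)],.012)),'top',fr(onz(a,[(303.5,185),(302,215),(300,270)],.032)))
print('shoulder/nose tip',fr(onz(a,[(258,172.5)],.046)),fr(onz(a,[(258,155.5)],.03)), 'tcp',fr(manip.get_state()['position']))
```

```text
left [[-58.9 132.8]
 [-58.5 105.3]
 [-59.4  51. ]
 [-60.4  19.1]]
right [[-24.9 132.8]
 [-24.7 105.3]
 [-24.1  50.9]
 [-24.4  19. ]]
fence bottom [[  2.3 123.9]
 [  1.9  92.7]
 [  1.3  30.9]] top [[  2.6 128.8]
 [  2.3  99.6]
 [  2.5  42. ]]
shoulder/nose tip [[-39.4 143.4]] [[-39.3 155.8]] tcp [[-41.8 131.4]]
```

```bash
python3 -m crank '{"grip":[0,0,0,0,0,0,0,0,0,0,0,0],"slide":[[-3,-4,0],[-4.7,-5.9,0],[-4.7,-5.9,0],[-4.7,-5.9,-4],[-4.7,-5.9,-8],[-4.7,-5.9,-10.5],[-4.7,-5.9,-11.8],[-4.7,-5.9,-12.4],[-4.7,-5.9,-12.8],[-4.7,-5.9,-12.8],[-4.7,-5.9,-12.8],[-4.7,-5.9,-12.8]],"roll":[0,0,0,0,0,0,0,0,0,0,0,0]}'; python3 -m crank '{"grip":[0,0,0,0,0,0,0,0,0,0,0,0,0,0],"slide":[[0.3,0,0],[0.6,0,0],[0.9,-0.05,0],[1.2,-0.05,0],[1.4,-0.1,0],[1.6,-0.1,0],[1.8,-0.1,0],[2,-0.1,0],[2.2,-0.1,0],[2.4,-0.1,0],[2.6,-0.1,0],[2.8,-0.15,0],[3,-0.15,0],[3,-0.15,0]],"roll":[0,0,0,0,0,0,0,0,0,0,0,0,0,0]}'
```

```text
clock: 20.7
position: [0.4827, -0.1748, 0.0188]
ee_rot: [0.487, 0.513, 0.486, -0.513]
contact_force: [-0.9, 0.5, -0.3]
width: 0.0001
clock: 22.1
position: [0.5128, -0.1762, 0.018]
ee_rot: [0.487, 0.513, 0.486, -0.513]
contact_force: [-2.1, 0.2, 1.4]
width: -0.0001
```

```bash
python3 -m crank '{"grip":[0,0,0,0,0],"slide":[[0.15,0,0],[0.3,0,0],[0.45,0,0],[0.6,0,0],[0.6,0,0]],"roll":[0,0,0,0,0]}'; python3 -m crank '{"grip":[0,0,0,0],"slide":[[0.15,0,0],[0.3,0,0],[0.4,0,0],[0.4,0,0]],"roll":[0,0,0,0]}'
```

```text
clock: 22.6
position: [0.5186, -0.1762, 0.018]
ee_rot: [0.487, 0.513, 0.486, -0.513]
contact_force: [-2.8, -0.2, 0.8]
width: 0.0001
clock: 23.0
position: [0.521, -0.1756, 0.0179]
ee_rot: [-0.486, -0.513, -0.487, 0.513]
contact_force: [-4.9, 0.5, 4.3]
width: -0.0003
```

```bash
python3 -m crank '{"grip":[0,0,0,0],"slide":[[0.2,0,0],[0.3,0,0],[0.3,0,0],[0.3,0,0]],"roll":[0,0,0,0]}';  python3 -m crank '{"grip":[0,0,0,0],"slide":[[0.2,0,0],[0.3,0,0],[0.3,0,0],[0.3,0,0]],"roll":[0,0,0,0]}'
```

```text
clock: 23.4
position: [0.5211, -0.1755, 0.0179]
ee_rot: [-0.485, -0.511, -0.489, 0.514]
contact_force: [-10.2, -0.9, 7.7]
width: 0.0003
clock: 23.8
position: [0.5212, -0.1754, 0.0178]
ee_rot: [-0.483, -0.51, -0.491, 0.516]
contact_force: [-17.2, -2.4, 12.3]
width: -0.0003
```

```bash
python3 -m crank '{"grip":[0,0,0,0,0,0,0,0,0,0,0,0,0,0,0,0],"slide":[[-1,0,0],[-3,0,0],[-3,0,4],[-3,0,8],[-1,5,8],[1.5,9,8],[2.4,10.8,8],[2.4,10.8,8],[2.4,10.8,4],[2.4,10.8,2],[2.4,10.8,1],[2.4,10.8,0.4],[2.4,10.8,0.1],[2.4,10.8,0.1],[2.4,10.8,0.1],[2.4,10.8,0.1]],"roll":[0,0,0,0,0,0,0,0,0,0,0,0,0,0,0,0]}'; python3 -m crank '{"grip":[0,0,0,0,0,0,0,0],"slide":[[0,-0.3,0],[0,-0.6,0],[-0.05,-0.9,0],[-0.05,-1.1,0],[-0.05,-1.3,0],[-0.1,-1.5,0],[-0.1,-1.6,0],[-0.1,-1.6,0]],"roll":[0,0,0,0,0,0,0,0]}'
```

```text
clock: 25.4
position: [0.5528, -0.0683, 0.0199]
ee_rot: [0.487, 0.513, 0.486, -0.513]
contact_force: [-0.2, -0.3, 0.8]
width: 0.0001
clock: 26.2
position: [0.551, -0.0838, 0.019]
ee_rot: [0.486, 0.513, 0.487, -0.513]
contact_force: [-1.0, 2.9, 0.3]
width: 0.0001
```

```bash
python3 -m crank '{"grip":[0,0,0,0,0],"slide":[[0,-0.15,0],[0,-0.3,0],[0,-0.45,0],[0,-0.45,0],[0,-0.45,0]],"roll":[0,0,0,0,0]}'; python3 -m crank '{"grip":[0,0,0,0,0],"slide":[[0,-0.15,0],[0,-0.3,0],[0,-0.4,0],[0,-0.4,0],[0,-0.4,0]],"roll":[0,0,0,0,0]}'
```

```text
clock: 26.7
position: [0.5509, -0.0854, 0.019]
ee_rot: [0.485, 0.515, 0.488, -0.512]
contact_force: [0.3, 10.1, 1.4]
width: 0.0001
clock: 27.2
position: [0.5509, -0.0857, 0.019]
ee_rot: [0.482, 0.517, 0.489, -0.511]
contact_force: [2.5, 20.4, 3.9]
width: 0.0002
```

```bash
python3 -m crank '{"grip":[0,0,0,0,0,0,0,0,0,0,0,0],"slide":[[0,1,0],[0,2.5,0],[0,2.5,4],[-1,2.5,9],[-3,0.5,14],[-5,-1,14],[-5,-2,14],[-5,-3,14],[-5,-3,14],[-5,-3,14],[-5,-3,14],[-5,-3,14]],"roll":[0,0,0,0,0,0,0,0,0,0,0,0]}'
python3 - <<'E'
from h import *
a=shot('wrist','w12');b=shot('scene','s12')['frame'];cv2.imwrite('pics/v12.png',cv2.hconcat([cv2.resize(a['frame'][120:345,180:380],(400,450)),cv2.resize(b[130:230,180:280],(400,400)).copy()[0:400] if 0 else cv2.resize(b[130:230,180:280],(400,450))])[:,:,::-1])
E
```

```text
clock: 28.4
position: [0.5012, -0.1221, 0.1583]
ee_rot: [-0.486, -0.513, -0.487, 0.513]
contact_force: [-0.3, 0.3, -0.6]
width: 0.0001
```

View pics/v12.png

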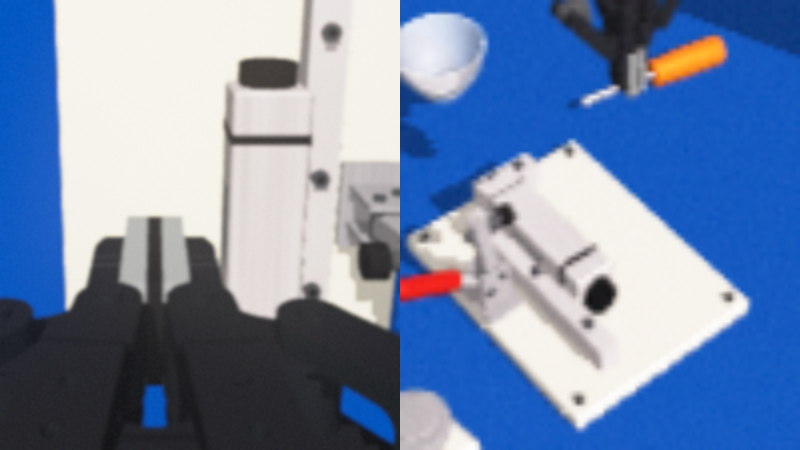

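Flush in both views. As insurance, I'll make a gentle side push near the nose and another near the foot.

```bash
python3 -m crank '{"grip":[0,0,0,0,0,0,0,0,0,0,0,0,0,0,0,0,0,0],"slide":[[-0.5,-0.5,-4],[-0.5,-0.5,-8],[-0.5,-0.5,-11],[-0.5,-0.5,-12.8],[-0.5,-0.5,-13.5],[-0.5,-0.5,-13.8],[-0.5,-0.5,-13.8],[0,-0.5,-13.8],[0.5,-0.5,-13.8],[1,-0.5,-13.8],[1.4,-0.5,-13.8],[1.7,-0.5,-13.8],[1.9,-0.5,-13.8],[2.1,-0.5,-13.8],[2.3,-0.5,-13.8],[2.5,-0.5,-13.8],[2.7,-0.5,-13.8],[2.7,-0.5,-13.8]],"roll":[0,0,0,0,0,0,0,0,0,0,0,0,0,0,0,0,0,0]}'; python3 -m crank '{"grip":[0,0,0,0,0,0,0,0,0,0,0,0,0,0,0],"slide":[[0.2,0,0],[0.3,0,0],[0.3,0,0],[-0.7,0,0],[-2.2,0,0],[-2.3,-3,0],[-2.5,-6,0],[-2.6,-7.8,0],[-2.6,-7.8,0],[-1.6,-7.8,0],[-1.1,-7.8,0],[-0.7,-7.8,0],[-0.4,-7.8,0],[-0.2,-7.8,0],[-0.2,-7.8,0]],"roll":[0,0,0,0,0,0,0,0,0,0,0,0,0,0,0]}'
```

```text
clock: 30.3
position: [0.5249, -0.1274, 0.0207]
ee_rot: [-0.485, -0.511, -0.489, 0.514]
contact_force: [-6.7, -1.0, 5.4]
width: -0.0002
clock: 31.8
position: [0.5253, -0.2048, 0.0212]
ee_rot: [-0.486, -0.513, -0.488, 0.513]
contact_force: [-4.1, 0.5, 6.1]
width: -0.0003
```

```bash
python3 -m crank '{"grip":[0,0,0,0,0,0,0,0,0],"slide":[[-1,0,0],[-3,0,0],[-3,0,5],[-3,3,10],[-3,7,14],[-3,7.8,14],[-3,7.8,14],[-3,7.8,14],[-3,7.8,14]],"roll":[0,0,0,0,0,0,0,0,0]}'
python3 - <<'E'
from h import *
a=shot('wrist','w13');b=shot('scene','s13')['frame'];cv2.imwrite('pics/v13.png',cv2.hconcat([cv2.resize(a['frame'][120:345,180:380],(400,450)),cv2.resize(b[130:230,180:280],(400,450))])[:,:,::-1])
E
```

```text
clock: 32.7
position: [0.4955, -0.1281, 0.1597]
ee_rot: [-0.486, -0.513, -0.487, 0.514]
contact_force: [-0.2, 0.0, -0.2]
width: -0.0001
```

View pics/v13.png

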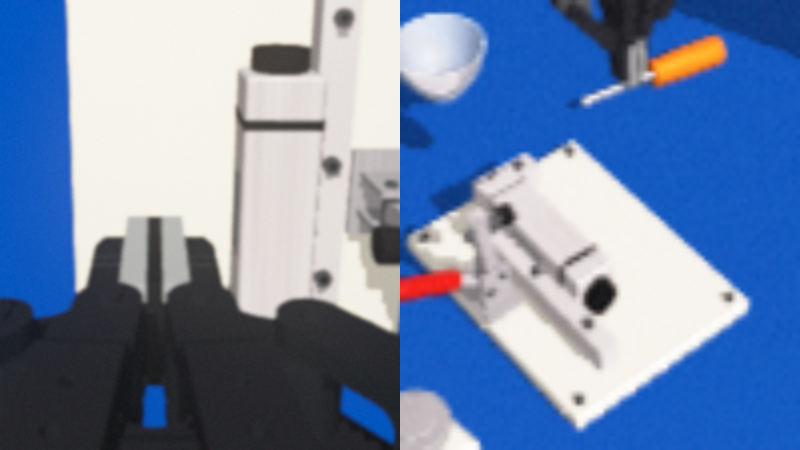

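Run:
```python
from gap import *
for n in('w12','w13'):
    a=load(n);g=cv2.GaussianBlur(cv2.cvtColor(a['frame'],cv2.COLOR_RGB2GRAY),(3,3),0).astype(float)
    def edge(rows,c0,c1,sgn):
        out=[]
        for r in rows:
            d=sgn*np.diff(g[r,c0:c1]);i=d.argmax();i=min(max(i,1),len(d)-2)
            o=.5*(d[i-1]-d[i+1])/(d[i-1]-2*d[i]+d[i+1]+1e-9);out.append((c0+i+.5+o,r))
        return out
    L=edge(range(192,268,8),286,305,-1)
    print(n,'tubeL px',np.round([p[0] for p in L],1),'fr',fr(onz(a,L,.048))[:, 0],fr(onz(a,L,.048))[:,1][[0,-1]])
    F=edge(range(124,155,6),325,342,-1);print('fence free front px',np.round([p[0] for p in F],1),fr(onz(a,F,.032)).tolist())
    for r in(190,220,250,262): print(r,g[r,326:352].astype(int).tolist())
```

```text
w12 tubeL px [291.7 291.4 291.2 290.9 290.6 290.4 290.2 290.3 299.  299.3] fr [-37.3 -37.4 -37.3 -37.4 -37.4 -37.4 -37.4 -37.1 -28.4 -27.8] [116.1  44. ]
fence free front px [331.3 330.8 340.6 330.2 329.6 338.5] [[-1.5, 175.6], [-1.6, 170.3], [7.7, 164.9], [-1.5, 159.4], [-1.7, 153.9], [6.9, 148.4]]
190 [66, 66, 66, 66, 66, 65, 64, 66, 82, 123, 175, 211, 223, 225, 225, 225, 225, 225, 225, 225, 224, 225, 226, 228, 233, 238]
220 [225, 225, 226, 226, 223, 217, 211, 210, 217, 223, 226, 226, 225, 225, 225, 225, 226, 225, 225, 226, 226, 220, 203, 183, 178, 184]
250 [227, 227, 223, 214, 201, 196, 205, 218, 225, 226, 226, 225, 225, 225, 225, 225, 226, 227, 229, 233, 238, 240, 241, 241, 241, 241]
262 [227, 225, 219, 205, 187, 171, 156, 138, 121, 112, 114, 128, 153, 184, 207, 219, 224, 228, 233, 238, 240, 241, 241, 241, 241, 241]
w13 tubeL px [297.2 296.8 296.6 296.4 296.1 295.6 295.4 295.1 294.7 287.2] fr [-37.7 -37.8 -37.7 -37.6 -37.6 -37.8 -37.8 -37.8 -37.9 -45. ] [109.3  36.8]
fence free front px [336.6 336.2 335.7 335.4 326.5 326.5] [[-1.9, 169.1], [-1.8, 163.8], [-1.9, 158.4], [-1.8, 152.9], [-9.7, 147.4], [-9.4, 141.8]]
190 [221, 221, 221, 222, 223, 223, 223, 223, 224, 226, 226, 225, 222, 215, 205, 202, 210, 219, 224, 225, 225, 225, 225, 225, 224, 224]
220 [221, 222, 223, 224, 224, 224, 225, 226, 226, 225, 220, 210, 202, 207, 218, 225, 226, 227, 226, 226, 225, 225, 226, 226, 226, 224]
250 [222, 223, 223, 224, 225, 226, 227, 226, 222, 213, 208, 212, 219, 223, 224, 224, 224, 224, 224, 224, 224, 223, 224, 228, 233, 237]
262 [223, 223, 223, 224, 226, 226, 225, 221, 213, 205, 197, 179, 148, 118, 100, 93, 96, 112, 142, 178, 206, 220, 226, 231, 237, 240]
```

Run:
```python
from gap import *
for n,u in(('w12',308),('w13',313)):
    a=load(n);g=cv2.cvtColor(a['frame'],cv2.COLOR_RGB2GRAY).astype(int)
    for uu in (u,u+20): 
        col=g[184:196,uu];  # black band edge
        d=np.diff(g[178:198,uu]);print(n,uu,'band top',fr(onz(a,[(uu,178+d.argmin()+.5)],.048)))
a=load('w11');g=cv2.cvtColor(a['frame'],cv2.COLOR_RGB2GRAY).astype(int);d=np.diff(g[190:205,258]);print('w11',fr(onz(a,[(258,190+d.argmin()+.5)],.048)))
a,b=load('s0' if 0 else 'scene0')['frame'],load('s13')['frame']
d=(np.abs(a.astype(int)-b).max(2)>60).astype(np.uint8);n,l,st,c=cv2.connectedComponentsWithStats(d)
print([s.tolist() for s in st[1:] if s[4]>25]); print(manip.get_state()['contact_force'],manip.get_state()['clock'])
```

```text
w12 308 band top [[-22.7 120.3]]
w12 328 band top [[ -4.6 120.3]]
w13 313 band top [[-23.8 121. ]]
w13 333 band top [[ -5.7 120.1]]
w11 [[-39.4 122.4]]
[[200, 0, 82, 149, 4321], [246, 0, 25, 16, 92], [314, 0, 15, 27, 166], [323, 0, 24, 37, 380], [386, 0, 40, 62, 1928], [260, 4, 34, 24, 289], [296, 5, 16, 11, 40], [152, 12, 11, 9, 51], [148, 22, 14, 33, 284], [320, 38, 100, 134, 5599], [89, 53, 29, 37, 406], [410, 65, 5, 21, 55], [161, 77, 20, 10, 57], [119, 78, 11, 5, 35], [124, 84, 41, 19, 288], [77, 91, 7, 6, 30], [86, 92, 56, 42, 785], [191, 113, 31, 14, 80], [244, 134, 76, 31, 629], [142, 140, 46, 23, 390], [206, 180, 23, 16, 83], [226, 191, 8, 9, 55], [346, 203, 23, 40, 481], [284, 209, 42, 23, 329]]
[-0.60600809  0.06478946  0.1763612 ] 32.8
```

```bash
python3 -c "
from rig import manip
print(manip.sign_off())"
```

```text
the job is handed in; nothing more can be done
None
```

The handpiece body is lying flat on the bed, pushed home against the fence and the end stop, and the job is handed in at about 33 s of the 56 s limit. The sign-off gives no verdict.

**How it went**
- I gripped the body near the nose and lifted it out of the rack.
- My first attempt to tip it on the bed failed: the foot slid and the tube stayed upright. I then tipped it over the outer edge of the end stop.
- The tube slipped lengthwise in the pads during that tilt, leaving them holding only the nose end.
- I released it on the bed about 9.5° nose-up. By my estimate its centre fell about 12 mm at roughly 0.4 m/s, under the 0.7 m/s limit; I did not measure the speed.
- With shut fingers I pushed it against the fence (stopped at 17 N) and then against the stop (stopped at 20 N). Two light side pushes followed, one near the nose and one near the foot.

**Last checks**
- **Fence:** the tube's outer side sits 35.8 mm from the fence face, parallel over the 65 mm I could measure. That matches the 36 mm body within about 1 mm.
- **Stop:** the black band moved about 2 mm towards the stop, to about 120 mm from my estimated stop face. That fits its nominal 118 mm within calibration and band width. I could not see the foot gap directly.
- **Robot:** clear of everything, no load on the wrist.

**What disagreed**
- On the last push near the foot, the finger stopped about 5 mm farther in than the fence line predicts. The pictures before and after show the tube unmoved, so I put it down to the finger's shape.
- A before/after comparison of the scene picture was swamped by the arm and its shadows. The bystanders look undisturbed only by eye, and only those in the cropped views were checked.
- I viewed 14 pictures, four over the budget of 10.

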